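# Charge a grinding jar through a shuttered funnel

### The arm

A 6-joint arm with a two-finger parallel gripper is mounted at the origin on the work surface. World frame = base frame: x ahead of the robot, y to its left, z up, the work surface at z = 0. Lengths are in m, angles in rad, forces in N, time in s.
With the tool pointing down it reaches from about 0.35 to 0.775 m from the base axis. Payload 7.3 kg.
Tool frame: the origin (TCP) lies at the very end of the fingers, on their centre line; the grasp point (between the pads) lies 19 mm behind it; z points along the fingers, y is the line along which they close (so a half turn about z gives the same grasp; the last joint's range is limited). The gripper opens to 92 mm and grips with 3 to 60 N. Pads are 19 mm wide; open, the fingers measure 130 mm over their backs; the gripper's body (75 mm by 190 mm) begins 47 mm behind the grasp point.
Start: joints at [-1.341, 0.342, 1.524, -0, 1.275, -0.146], TCP at [0.193, -0.488, 0.227] pointing down, gripper open.
Joint ranges: [-2.53, 2.53], [-0.77, 2.02], [0.04, 2.7], [-1, 4.14], [0.28, 2.66], [-3.11, 3.11]. Speed limits (rad/s): [2.57, 2.57, 3.14, 3.14, 3.14, 3.14].

### API

Orientations are given as a rotation vector (axis times angle).
In Python, from bench import r gives the robot as it stands. The module is installed in compiled form; this text tells all that it offers.
- The arm moves only by the tool jog_arm, never from a script. Its arguments are lists of equal length, an entry for each row: "translation": the shift along the world's x, y, z in cm, a list of three; "twist": the turn, a rotation vector about the world's x, y, z in degrees, a list of three. In form: {"translation": [[dx, dy, dz], ...], "twist": [[rx, ry, rz], ...]}. A call has 1 to 20 rows; each row shifts and turns the commanded pose from where the row before left it; what a row does not reach is not made up. A row lasts 1/10 s, in which the tool goes at most 50 mm and 8.59 degrees, less where a joint would pass 70% of its speed; a pose out of reach is approached as far as the arm can. A call with a gripper value outside its range is refused whole. "grip" is the closure, from 0 (fully open) to 1 (shut), set as the call begins (left out, the last holds). The fingers move at their own pace and stop on an object; the grip force is fixed at half the most. Time passes only in rows, so rows that do not move let the fingers close. It gives the time, the measured TCP pose, the force, the opening and the grip force at its end, in the units of the state.
- r.get_state(): the state, without advancing time (a new reading comes with each control period).
- r.grab_frame(name): name is "side" or "top" or "wrist"; returns (picture, depth): 420x560x3 uint8, blue, green, red; 420x560 float32, m along the optical axis (not along the pixel's ray), 0 where there is no reading.
- r.camera_model(name): a dict with "fx", "fy", "cx", "cy" (pixels), "rvec" (rotation vector, rad) and "tvec" (3), from world to camera coordinates, as OpenCV has them. Camera axes: x right, y down, z forward; pixel columns grow to the right and rows downward; lengths in m; the calibration is good to about 2 mm. A picture is of the moment at which its call begins: read the wrist's pose just before it. camera_model takes no time and is no camera call; for the wrist camera it gives the pose at the moment of the call.
- r.finish_job(): hands the job in; it is judged then, once.
Trained networks look in the newest picture that a camera, given by its name, has taken for a name from the list of things; names that differ only in an ending like _2 or _b are one class to them, and where a whole thing is asked for, a point or a joint stands for the part that bears it (a point fixed in the world has none). Each returns a list of dicts, best first, with "p" (0 to 1); they miss things now and then, are a little off and sometimes report something else, mostly with a low value. They report only what shows in the picture. A call takes as long as a camera call.
- r.cut_out(camera, label): "mask" (420x560 bool, what is visible of it) and "bbox" ([left, top, width, height] in pixels, round what is visible of it).
- r.tip_of(camera, label): "uv" ([column, row] in pixels: a listed point, or the origin of a listed thing).
The state is a dict: "t": time; "joint_positions": joint angles; "qvel": joint speeds; "joint_efforts": joint torques, N m; "tcp_pos": TCP position; "eef_rot": TCP orientation; "force": force on the tool from outside, world axes, zero at the start; "torque": the same for the moment, N m; "grip_width": finger opening in m; "finger_force": force on a finger pad.
Only numpy, scipy, OpenCV 4.12 (cv2) and the standard library are available. Lean on these libraries where they do the work, as an engineer would, in place of code of your own. Each camera call takes 0.05 s, during which the arm holds its last target. There are 200 camera calls.

### The job

Pour all six ceramic grinding pieces from the scoop into the funnel while its shutter is shut, and stand the empty scoop back upright in the middle of the balance plate. Swing the shutter lever to its stop so that all the pieces drop into the glass jar, then let it spring fully back. Leave the jar standing in its place under the funnel and do not move the other things on the bench (amber bottle, beaker, dish, screwdriver).

Things in the scene. Friction and masses are not known exactly. Their poses are not given: they have to be found in the camera images.
- scoop: Aluminium scoop holding the six pieces, 0.22 kg empty. Origin: centre of its underside; open pouring lip at -x (starts roughly towards the robot). Pan 123 mm long (x -67 to 56), 68 wide, side and back walls 34 high; flat floor 4 thick behind x -22, then a ramp up to the lip. A carrying bar along x (-32 to 56), 14 wide, 16 tall, mid-height z 83, is held by a post on the back wall.
- scoop_grip (a point): Point in the carrying bar at scoop x 0, y 0, z 83 mm, about above its centre of mass; axes as the scoop.
- scoop_lip (a point): Middle of the scoop's pouring lip: scoop x -65, y 0, z 10 mm; axes as the scoop.
- balance: White laboratory balance, fixed, 190 (x) x 160 (y) x 45 mm, with a steel plate on top; its position varies and may be left or right of the stand.
- balance_plate (a point): Centre of the top face of the balance plate, 135 (x) x 120 (y) mm, 60 mm above the bench; axes as the balance.
- stand: Fixed loading stand: grey base plate 130 (x) x 200 (y, from -80 to 120) x 12 mm, a steel column (18 across) at y +95 up to z 140, which carries the steel funnel. Origin: on the bench below the funnel axis, z up. Under the funnel a flat sprung shutter closes the throat; its lever reaches out to -x under the funnel.
- funnel_rim (a point): Centre of the funnel's mouth, 175 mm above the bench: rim 152 mm outside diameter, cone walls 3 thick narrowing to a throat 42 mm inside at 114 mm, outlet at 104 mm; axes as the stand.
- shutter (a joint): Angle of the sprung shutter lever, rad: 0 shut, 1.0 at its stop (throat fully open). It turns about a vertical axis at stand x -50, y 0; the knob, 100 mm from that axis, moves from stand (-150, 0) towards -y to (-104, -84) mm. About 3.5 N at the knob at the stop; it springs back shut.
- shutter_knob (a point): On the axis of the lever's upright grey knob, 135 mm above the bench (the knob is 16 mm across and spans z 97 to 149 mm). Its axes turn with the lever.
- jar: Loose clear glass jar standing on the stand's base plate under the throat: 64 mm outside, 56 inside, 83 tall, floor 6 thick, 0.3 kg. Origin: centre of its underside, 12 mm above the bench; its rim is 9 mm below the funnel outlet.
- piece0: One of six equal white ceramic grinding pieces, a short rod with round ends, 14 mm across and 18 long (along its x), 12 g. Origin at its centre.
- piece1: One of six equal white ceramic grinding pieces, a short rod with round ends, 14 mm across and 18 long (along its x), 12 g. Origin at its centre.
- piece2: One of six equal white ceramic grinding pieces, a short rod with round ends, 14 mm across and 18 long (along its x), 12 g. Origin at its centre.
- piece3: One of six equal white ceramic grinding pieces, a short rod with round ends, 14 mm across and 18 long (along its x), 12 g. Origin at its centre.
- piece4: One of six equal white ceramic grinding pieces, a short rod with round ends, 14 mm across and 18 long (along its x), 12 g. Origin at its centre.
- piece5: One of six equal white ceramic grinding pieces, a short rod with round ends, 14 mm across and 18 long (along its x), 12 g. Origin at its centre.
- reagent: Bystander: closed amber bottle, 52 mm across, 100 tall; origin at the centre of its underside.
- beaker: Bystander: open glass beaker, 64 mm across, 75 tall; origin at the centre of its underside.
- dish: Bystander: flat clear dish, 80 mm across, 16 tall; origin at the centre of its underside.
- screwdriver: Bystander: screwdriver 150 mm long lying along its x, black handle.

How it is judged:
By the outcome, as a careful person would: the job done as asked, in the order asked, and still so for the second after the job is handed in, with the robot touching nothing.
It also fails if it takes over 72 s, if anything falls off the work surface, if the arm or the gripper's body presses on something with over 40 N, if the wrist force passes 120 N, or if a joint passes its speed limit or range.

## Working session

There is one attempt and no reset: what is moved stays moved. The work goes in short steps, Python scripts to look and compute and a tool call to move; the robot and the scene stay as the last step left them, time stands still between calls to the robot, and variables do not carry over. Pictures are saved under pics/ and viewed, at most 10 in all, crops included, and the job is handed in when it is done.

Besides the shell and the picture viewer there is one more tool, called after "Call:" by a JSON object that holds its "fn" and its "kwargs". jog_arm: Moves the arm, as the interface text tells. Its arguments: {"type":"object","properties":{"translation":{"type":"array"},"twist":{"type":"array"},"grip":{"type":"number"}},"required":["translation","twist"]}

```bash
mkdir -p pics; cat > h.py <<'E'
import numpy as np, cv2
from scipy.spatial.transform import Rotation as R
from bench import r
def cam(n):
    m=r.camera_model(n); return m,R.from_rotvec(np.ravel(m['rvec'])).as_matrix(),np.ravel(m['tvec'])
def at_z(n,uv,z):
    m,Rm,t=cam(n); d=Rm.T@np.array([(uv[0]-m['cx'])/m['fx'],(uv[1]-m['cy'])/m['fy'],1]); o=-Rm.T@t
    return o+d*(z-o[2])/d[2]
def cloud(n,depth,mask):
    m,Rm,t=cam(n); v,u=np.nonzero(mask&(depth>0)); d=depth[v,u]
    return (np.c_[(u-m['cx'])/m['fx']*d,(v-m['cy'])/m['fy']*d,d]-t)@Rm
def proj(n,P):
    m,Rm,t=cam(n); c=Rm@np.array(P)+t; return c[0]/c[2]*m['fx']+m['cx'],c[1]/c[2]*m['fy']+m['cy']
E
python3 - <<'E'
from h import *
np.set_printoptions(precision=4,suppress=True)
ims=[]
Z=dict(scoop_grip=.143,scoop_lip=.07,balance_plate=.06,funnel_rim=.175,shutter_knob=.135,jar=.012,scoop=.06,reagent=0,beaker=0,dish=0,screwdriver=0.01,stand=0)
for n in ['top','side']:
    im,d=r.grab_frame(n); cv2.imwrite(f'pics/{n}0.png',im)
    for k,z in Z.items():
        t=r.tip_of(n,k)
        if t: print(n,k,round(t[0]['p'],2),np.array(t[0]['uv']).round(),at_z(n,t[0]['uv'],z))
    print(n,-cam(n)[1].T@cam(n)[2])
E
```

```text
top scoop_grip 0.7 [203. 199.] [0.6096 0.2159 0.143 ]
top scoop_lip 0.7 [212. 230.] [0.5261 0.1972 0.07  ]
top balance_plate 0.68 [204. 204.] [0.6091 0.2257 0.06  ]
top funnel_rim 0.65 [135. 208.] [0.5743 0.4011 0.175 ]
top shutter_knob 0.51 [347. 250.] [ 0.4602 -0.2076  0.135 ]
top scoop 0.84 [211. 204.] [0.6078 0.2049 0.06  ]
top reagent 0.72 [408. 220.] [ 0.5686 -0.4359  0.    ]
top beaker 0.69 [270. 165.] [0.7552 0.0215 0.    ]
top dish 0.76 [136. 209.] [0.6026 0.4626 0.    ]
top screwdriver 0.7 [276. 250.] [ 0.4692 -0.002   0.01  ]
top stand 0.8 [333. 212.] [ 0.5955 -0.1893  0.    ]
top [0.3842 0.0063 1.2735]
side scoop_grip 0.58 [222. 258.] [0.6109 0.2104 0.143 ]
side scoop_lip 0.65 [248. 293.] [0.5339 0.2099 0.07  ]
side balance_plate 0.8 [220. 280.] [0.6156 0.2236 0.06  ]
side funnel_rim 0.6 [328. 168.] [ 0.585  -0.1711  0.175 ]
side shutter_knob 0.74 [370. 196.] [ 0.4594 -0.192   0.135 ]
side jar 0.87 [323. 203.] [ 0.6012 -0.1882  0.012 ]
side scoop 0.66 [224. 278.] [0.6116 0.2137 0.06  ]
side reagent 0.79 [378. 171.] [ 0.555  -0.4343  0.    ]
side beaker 0.88 [239. 221.] [0.7572 0.0206 0.    ]
side dish 0.71 [153. 364.] [0.603  0.4586 0.    ]
side screwdriver 0.74 [374. 172.] [ 0.5597 -0.4091  0.01  ]
side stand 0.76 [323. 207.] [ 0.5985 -0.1849  0.    ]
side [0.1352 0.5411 0.9246]
```

```bash
python3 - <<'E'
from h import *
np.set_printoptions(precision=4,suppress=True)
out=[]
for n in ['top','side']:
    im,d=r.grab_frame(n)
    a=cloud(n,d,np.ones(d.shape,bool))
    # funnel rim
    f=a[(abs(a[:,2]-.175)<.004)&(abs(a[:,0]-.6)<.12)&(abs(a[:,1]+.18)<.12)]
    if len(f)>5:
        A=np.c_[2*f[:,:2],np.ones(len(f))]; s=np.linalg.lstsq(A,(f[:,:2]**2).sum(1),rcond=None)[0]
        print(n,'rim',len(f),s[:2],np.sqrt(s[2]+s[0]**2+s[1]**2))
    b=a[(a[:,2]>.084)&(a[:,2]<.097)&(abs(a[:,0]-.61)<.12)&(abs(a[:,1]-.21)<.1)]
    print('walls',cv2.minAreaRect((b[:,:2]*1000).astype(np.float32)))
    b=a[(a[:,2]>.148-.006)&(abs(a[:,0]-.61)<.12)&(abs(a[:,1]-.21)<.1)&(a[:,2]<.17)]
    print('bar',cv2.minAreaRect((b[:,:2]*1000).astype(np.float32)),np.median(b[:,2]))
    b=a[(a[:,2]>.056)&(abs(a[:,0]-.61)<.12)&(abs(a[:,1]-.21)<.12)&(a[:,2]<.064)]
    print('plate',cv2.minAreaRect((b[:,:2]*1000).astype(np.float32)))
    b=a[(a[:,2]>.042)&(abs(a[:,0]-.61)<.14)&(abs(a[:,1]-.21)<.14)&(a[:,2]<.048)]
    print('bal',cv2.minAreaRect((b[:,:2]*1000).astype(np.float32)))
    b=a[(a[:,2]>.143)&(abs(a[:,0]-.46)<.04)&(abs(a[:,1]+.2)<.05)&(a[:,2]<.153)]
    print('knob',len(b),b.mean(0))
    b=a[(a[:,2]>.008)&(abs(a[:,0]-.6)<.15)&(abs(a[:,1]+.2)<.2)&(a[:,2]<.016)]
    print('base',len(b),b.min(0),b.max(0),cv2.minAreaRect((b[:,:2]*1000).astype(np.float32)))
    out.append(im)
cv2.imwrite('pics/both.png',cv2.resize(np.vstack([out[0][100:300],out[1][100:400]]),None,fx=1.2,fy=1.2))
print(r.camera_model('wrist'))
E
```

```text
top rim 321 [ 0.6029 -0.1891] 0.07185905462380307
walls ((607.01025390625, 210.90249633789062), (118.43856048583984, 68.77449035644531), 9.060966491699219)
bar ((621.26708984375, 212.71461486816406), (87.05552673339844, 14.61382007598877), 8.371676445007324) 0.1514222872813427
plate ((612.4170532226562, 219.86990356445312), (120.39088439941406, 135.6065216064453), 82.47119140625)
bal ((591.6317138671875, 222.276123046875), (159.39593505859375, 189.2965087890625), 82.27730560302734)
knob 25 [ 0.453  -0.1967  0.1495]
base 839 [ 0.452  -0.3931  0.008 ] [ 0.7462 -0.0067  0.016 ] ((599.0489501953125, -199.93771362304688), (294.18841552734375, 386.3734130859375), 0.002117654774338007)
side rim 232 [ 0.6032 -0.1877] 0.07269211019683308
walls ((607.4622192382812, 211.8450927734375), (119.628173828125, 68.99578094482422), 8.704253196716309)
bar ((621.954833984375, 214.33517456054688), (87.8409652709961, 15.323607444763184), 8.374370574951172) 0.15057026758517356
plate ((611.689208984375, 221.16055297851562), (120.08782196044922, 136.602783203125), 81.96497344970703)
bal ((592.5888671875, 224.5584716796875), (159.174072265625, 190.30093383789062), 81.9030990600586)
knob 27 [ 0.4528 -0.194   0.148 ]
base 1315 [ 0.473  -0.2626  0.0081] [ 0.6672 -0.0058  0.016 ] ((589.2244262695312, -117.33042907714844), (164.93641662597656, 276.7689514160156), 15.403975486755371)
{'fx': 369.91921950202715, 'fy': 369.91921950202715, 'cx': 279.34535206703106, 'cy': 210.0653504322809, 'rvec': array([-2.4163,  1.6443,  0.2145]), 'tvec': array([-0.5241, -0.0314,  0.3882])}
```

View pics/both.png

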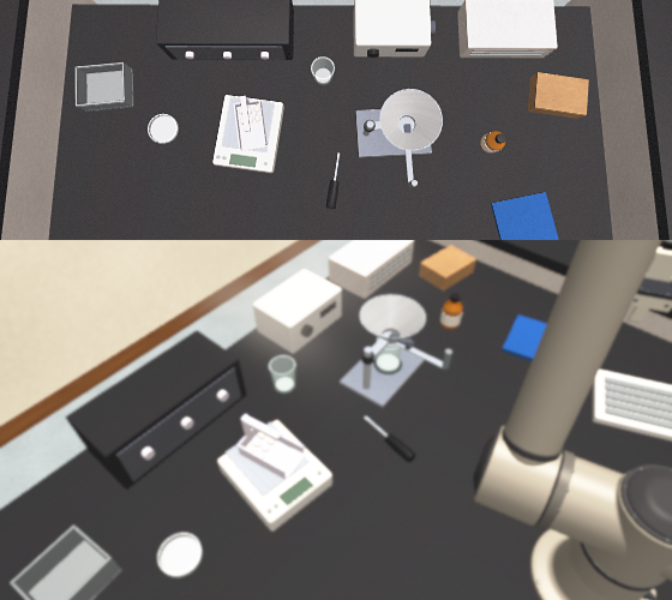

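The top view shows the balance with the scoop on the left, at about px (250,125). The funnel stand is in the middle right at (410,120), with its lever pointing towards the robot and the knob at (414,183). The jar is under the funnel, and the beaker, dish, screwdriver and bottle are clear of it.

```bash
python3 - <<'E'
from h import *
s=r.get_state(); M=R.from_rotvec(s['eef_rot']).as_matrix(); print(s['t'],M.round(3),s['tcp_pos'],np.degrees(np.arctan2(M[1,0],M[0,0])),s['force'])
open('log.txt','a').write(repr([list(s['joint_positions']),list(s['tcp_pos']),list(s['eef_rot'])])+'\n')
E
```

```text
1.4 [[ 0.93   0.367  0.   ]
 [ 0.367 -0.93  -0.   ]
 [-0.     0.    -1.   ]] [ 0.19270892 -0.48838418  0.22673088] 21.529532864069132 [-0.80304191 -0.24642816  0.89098042]
```

Call:
{"fn": "jog_arm", "kwargs": {"translation": [[2.45, 4.12, 0], [2.45, 4.12, 0], [2.45, 4.12, 0], [2.45, 4.12, 0], [2.45, 4.12, 0], [2.45, 4.12, 0], [2.45, 4.12, 0], [2.45, 4.12, 0], [2.45, 4.12, 0], [2.45, 4.12, 0], [2.45, 4.12, 0], [2.45, 4.12, 0], [2.45, 4.12, 0], [2.45, 4.12, 0], [2.45, 4.12, 0], [2.45, 4.12, 0], [2.45, 4.12, 0], [0, 0, 0], [0, 0, 0]], "twist": [[0, 0, -0.77], [0, 0, -0.77], [0, 0, -0.77], [0, 0, -0.77], [0, 0, -0.77], [0, 0, -0.77], [0, 0, -0.77], [0, 0, -0.77], [0, 0, -0.77], [0, 0, -0.77], [0, 0, -0.77], [0, 0, -0.77], [0, 0, -0.77], [0, 0, -0.77], [0, 0, -0.77], [0, 0, -0.77], [0, 0, -0.77], [0, 0, 0], [0, 0, 0]], "grip": 0.3}}

```text
t: 3.3
tcp_pos: [0.609, 0.2128, 0.2256]
eef_rot: [3.132, 0.234, -0.003]
force: [-0.0, -0.8, 0.7]
grip_width: 0.0645
finger_force: 0.0
```

```bash
cat >> h.py <<'E'
def log():
    s=r.get_state(); open('log.txt','a').write(repr([list(s['joint_positions']),list(s['tcp_pos']),list(s['eef_rot'])])+'\n'); return s
def yawinfo(s):
    M=R.from_rotvec(s['eef_rot']).as_matrix(); return np.degrees(np.arctan2(M[1,0],M[0,0]))
E
python3 - <<'E'
from h import *
np.set_printoptions(precision=4,suppress=True)
s=log(); print(s['tcp_pos'],yawinfo(s),s['joint_positions'])
im,d=r.grab_frame('wrist'); cv2.imwrite('pics/w1.png',im)
a=cloud('wrist',d,np.ones(d.shape,bool))
b=a[(a[:,2]>.144)&(abs(a[:,0]-.61)<.1)&(abs(a[:,1]-.21)<.04)&(a[:,2]<.158)]
print('bar',len(b),cv2.minAreaRect((b[:,:2]*1000).astype(np.float32)) if len(b)>4 else 0, b.min(0),b.max(0))
for k,z in [('scoop_grip',.143),('scoop_lip',.07),('balance_plate',.06)]:
    t=r.tip_of('wrist',k)
    if t: print(k,t[0]['p'],at_z('wrist',t[0]['uv'],z))
# tentative kinematic fit deferred
E
```

```text
[0.609  0.2128 0.2256] 8.552907128563398 [ 0.2177  0.5707  1.1568 -0.0004  1.4158  1.6393]
bar 2839 ((621.251220703125, 214.18258666992188), (87.15144348144531, 13.91093635559082), 8.91434383392334) [0.5777 0.201  0.1441] [0.6654 0.2275 0.1519]
scoop_lip 0.73 [0.5431 0.2021 0.07  ]
balance_plate 0.72 [0.5402 0.1993 0.06  ]
```

View pics/w1.png

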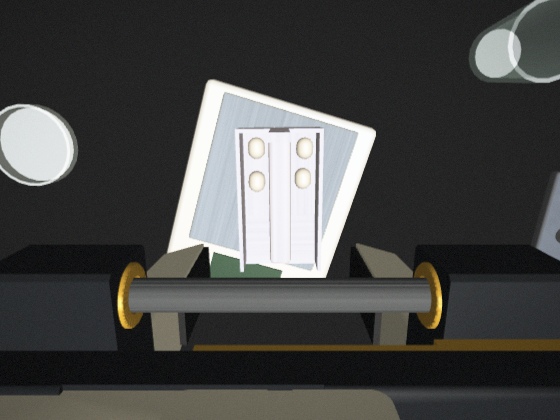

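The wrist view shows the bar centred between the fingers at about (278,195). Four pieces are visible at the back of the pan, and the other two must be under the bar. Descending now.

Call:
{"fn": "jog_arm", "kwargs": {"translation": [[0, 0, -2.5], [0, 0, -2.5], [0, 0, -2], [0, 0, -1.5], [0, 0, -1.2], [0, 0, -0.5], [0, 0, 0], [0, 0, 0]], "twist": [[0, 0, 0], [0, 0, 0], [0, 0, 0], [0, 0, 0], [0, 0, 0], [0, 0, 0], [0, 0, 0], [0, 0, 0]]}}

```text
t: 4.3
tcp_pos: [0.6097, 0.2119, 0.1257]
eef_rot: [-3.133, -0.231, -0.002]
force: [0.7, -0.1, -0.4]
grip_width: 0.0642
finger_force: 0.0
```

Call:
{"fn": "jog_arm", "kwargs": {"translation": [[0, 0, 0], [0, 0, 0], [0, 0, 0], [0, 0, 0], [0, 0, 0], [0, 0, 0], [0, 0, 0], [0, 0, 0]], "twist": [[0, 0, 0], [0, 0, 0], [0, 0, 0], [0, 0, 0], [0, 0, 0], [0, 0, 0], [0, 0, 0], [0, 0, 0]], "grip": 1.0}}

```text
t: 5.1
tcp_pos: [0.6091, 0.2121, 0.1246]
eef_rot: [3.133, 0.231, -0.0]
force: [0.3, 0.9, -0.3]
grip_width: 0.0138
finger_force: 30.0
```

```bash
cat > fit.py <<'E'
from h import *
from scipy.optimize import least_squares
L=[eval(l) for l in open('log.txt')]
def fk(p,q):
    # p: shoulder r,z, upper, forearm offset, forearm, tool
    RY=lambda a:R.from_rotvec([0,a,0]); RZ=lambda a:R.from_rotvec([0,0,a])
    A1=RZ(q[0]); A2=A1*RY(q[1]); A3=A2*RY(q[2]); A4=A3*RZ(q[3]); A5=A4*RY(q[4]); A6=A5*RZ(q[5])
    P=A1.apply([p[0],0,p[1]])+A2.apply([0,0,p[2]])+A3.apply([p[3],0,p[4]])+A5.apply([0,0,p[5]])
    return P,A6,A5
if __name__=='__main__':
    log(); L=[eval(l) for l in open('log.txt')]
    f=lambda p:np.r_[np.ravel([fk(p,q)[0]-np.array(t) for q,t,_ in L])*1000,(p-[0,.35,.4,0,.4,.3])*.02]
    s=least_squares(f,[0,.35,.4,0,.4,.3]); print(s.x.round(4),s.fun.round(2))
    for q,t,e in L: print((fk(s.x,q)[1].inv()*R.from_rotvec(e)).as_rotvec().round(3))
E
python3 fit.py
```

```text
[ 4.880000e-02 -1.162350e+02  1.496000e-01 -7.845000e-01  1.981000e-01
 -1.156013e+02] [-7.905e+01 -4.460e+00 -2.654e+01  1.016e+01 -2.520e+01  1.042e+01
  2.488e+01 -7.041e+01  1.612e+01  0.000e+00 -2.330e+00 -1.000e-02
 -2.000e-02 -0.000e+00 -2.320e+00]
[-0.    -0.     1.571]
[-0.     0.     1.571]
[-0.     0.     1.571]
```

Call:
{"fn": "jog_arm", "kwargs": {"translation": [[0, 0, 0.5], [0, 0, 1], [0, 0, 2], [0, 0, 2.5], [0, 0, 2.5], [0, 0, 2.5], [0, 0, 2.5], [0, 0, 1.5], [0, 0, 0.5], [0, 0, 0]], "twist": [[0, 0, 0], [0, 0, 0], [0, 0, 0], [0, 0, 0], [0, 0, 0], [0, 0, 0], [0, 0, 0], [0, 0, 0], [0, 0, 0], [0, 0, 0]]}}

```text
t: 6.1
tcp_pos: [0.6093, 0.212, 0.2805]
eef_rot: [-3.133, -0.231, -0.002]
force: [0.4, -0.5, -3.2]
grip_width: 0.0136
finger_force: 30.0
```

```bash
sed -i "s/p\[0\],0,p\[1\]/p[0],p[6],p[1]/; s/,(p-\[0,.35,.4,0,.4,.3\])\*.02/,(p-P0)*1/; s/s=least_squares(f,.*); print/P0=np.array([0,.35,.4,0,.4,.3,.076]); s=least_squares(f,P0); np.save('p.npy',s.x); print/" fit.py; python3 fit.py
```

```text
[-0.      0.2413  0.5062  0.0465  0.3796  0.3365  0.0764] [ 0.   -0.    0.   -0.03 -0.01  0.    0.01  0.   -0.    0.02  0.    0.
 -0.   -0.11  0.11  0.05 -0.02  0.04  0.  ]
[-0.    -0.     1.571]
[-0.     0.     1.571]
[-0.     0.     1.571]
[0.    0.    1.571]
```

```bash
cat > plan.py <<'E'
from fit import *
lo=np.array([-2.53,-.77,.04,-1,.28,-3.11]);hi=np.array([2.53,2.02,2.7,4.14,2.66,3.11])
F=np.array([.603,-.1885])
def pose(psi,th,off=.02,z=.185):
    A=R.from_euler('z',psi,degrees=True)*R.from_euler('y',-th,degrees=True)
    c,s=np.cos(np.radians(psi)),np.sin(np.radians(psi))
    lip=np.array([F[0]+off*c,F[1]+off*s,z])
    tcp=lip+A.apply(np.array([0,0,.064])-np.array([-.065,0,.010]))
    tool=A*R.from_euler('x',180,degrees=True)
    return tcp,tool
def ik(p,P,T,q0):
    def f(q):
        x,A,_=fk(p,q); A=A*R.from_euler('z',90,degrees=True)
        return np.r_[(x-P)*10,(A.inv()*T).as_rotvec()]
    s=least_squares(f,np.clip(q0,lo+.01,hi-.01),bounds=(lo,hi)); return s.x,np.abs(s.fun).max()
if __name__=='__main__':
    p0=np.load('p.npy'); q=np.array(r.get_state()['joint_positions'])
    for L in [.26,.3365,.4]:
        p=p0.copy(); p[1]+=L-p[5]; p[5]=L
        for psi in [-60,-40,-17,8,30,50,70]:
            q0=q.copy(); res=[]
            for th in [0,15,30,45,60,75]:
                q0,e=ik(p,*pose(psi,th),q0); res.append(round(e,2))
            print(L,psi,res,q0.round(2))
E
python3 plan.py
```

```text
0.26 -60 [np.float64(0.0), np.float64(0.0), np.float64(0.0), np.float64(0.0), np.float64(0.17), np.float64(0.44)] [-0.16  0.35  1.66 -1.    0.8   3.09]
0.26 -40 [np.float64(0.0), np.float64(0.0), np.float64(0.0), np.float64(0.0), np.float64(0.13), np.float64(0.4)] [-0.32  0.23  1.86 -1.    0.28  2.77]
0.26 -17 [np.float64(0.0), np.float64(0.0), np.float64(0.0), np.float64(0.0), np.float64(0.04), np.float64(0.0)] [-0.52  0.3   2.14  2.77  0.63 -1.33]
0.26 8 [np.float64(0.0), np.float64(0.0), np.float64(0.0), np.float64(0.0), np.float64(0.0), np.float64(0.0)] [-0.78  0.36  2.04  1.89  0.94 -0.84]
0.26 30 [np.float64(0.0), np.float64(0.0), np.float64(0.0), np.float64(0.0), np.float64(0.0), np.float64(0.0)] [-0.87  0.48  1.82  1.49  1.27 -0.69]
0.26 50 [np.float64(0.0), np.float64(0.0), np.float64(0.0), np.float64(0.0), np.float64(0.0), np.float64(0.0)] [-0.87  0.61  1.55  1.26  1.56 -0.61]
0.26 70 [np.float64(0.0), np.float64(0.0), np.float64(0.0), np.float64(0.0), np.float64(0.0), np.float64(0.0)] [-0.82  0.75  1.26  1.11  1.86 -0.57]
0.3365 -60 [np.float64(0.0), np.float64(0.0), np.fl
[... 1353 characters left out ...]
), np.float64(0.0), np.float64(0.01), np.float64(0.0), np.float64(0.0)] [-0.65  0.51  2.59  2.78  1.27 -1.56]
0.4 8 [np.float64(0.0), np.float64(0.0), np.float64(0.0), np.float64(0.0), np.float64(0.0), np.float64(0.0)] [-1.11  0.52  2.35  1.81  1.23 -1.3 ]
0.4 30 [np.float64(0.0), np.float64(0.0), np.float64(0.0), np.float64(0.0), np.float64(0.0), np.float64(0.0)] [-1.16  0.63  1.96  1.34  1.4  -1.01]
0.4 50 [np.float64(0.0), np.float64(0.0), np.float64(0.0), np.float64(0.0), np.float64(0.0), np.float64(0.0)] [-1.09  0.79  1.55  1.11  1.66 -0.84]
0.4 70 [np.float64(0.0), np.float64(0.0), np.float64(0.0), np.float64(0.0), np.float64(0.0), np.float64(0.0)] [-0.99  0.97  1.1   0.99  1.96 -0.71]
```

Call:
{"fn": "jog_arm", "kwargs": {"translation": [[0.35, -1.0, 0], [0.35, -1.75, 0], [0.35, -2.8, 0], [0.35, -2.8, 0], [0.35, -2.8, 0], [0.35, -2.8, 0], [0.35, -2.8, 0], [0.35, -2.8, 0], [0.35, -2.8, 0], [0.35, -2.8, 0], [0.35, -2.8, 0], [0.35, -2.8, 0], [0.35, -1.75, 0], [0.35, -1.0, 0], [0, 0, 0], [0, 0, 0]], "twist": [[0, 0, 2.96], [0, 0, 2.96], [0, 0, 2.96], [0, 0, 2.96], [0, 0, 2.96], [0, 0, 2.96], [0, 0, 2.96], [0, 0, 2.96], [0, 0, 2.96], [0, 0, 2.96], [0, 0, 2.96], [0, 0, 2.96], [0, 0, 2.96], [0, 0, 2.96], [0, 0, 0], [0, 0, 0]]}}

```text
t: 7.7
tcp_pos: [0.6578, -0.1226, 0.2785]
eef_rot: [-2.848, -1.322, 0.002]
force: [0.4, 0.0, -3.7]
grip_width: 0.0134
finger_force: 30.0
```

```bash
python3 - <<'E'
from plan import *
np.set_printoptions(precision=4,suppress=True)
s=log(); print(s['tcp_pos'],yawinfo(s),s['joint_positions'],s['t'])
prev=None
for th in [0,10,20,30,40,50,60,70]:
    P,T=pose(50,th,.02,.192 if th<45 else .185); print(th,P, (P-prev)*100 if prev is not None else ''); prev=P
m,Rm,t=cam('top'); ims=[]
for n in ['side','top']:
    im,d=r.grab_frame(n); cut=im[100:360,250:450] if n=='side' else im[130:290,250:450]
    ims.append(cv2.resize(cut,(400,400)))
    for k in ['scoop_lip']:
        q=r.tip_of(n,k)
        if q: print(n,k,q[0],at_z(n,q[0]['uv'],s['tcp_pos'][2]-.054))
    a=cloud(n,d,np.ones(d.shape,bool)); b=a[(a[:,2]>.235)&(a[:,2]<.252)&(abs(a[:,0]-.65)<.11)&(abs(a[:,1]+.13)<.11)]
    if len(b)>5: print('walls',len(b),cv2.minAreaRect((b[:,:2]*1000).astype(np.float32)))
cv2.imwrite('pics/p1.png',np.hstack(ims))
E
```

```text
[ 0.6578 -0.1226  0.2785] 49.78837683630582 [-0.2989  0.5994  0.9655  0.0003  1.5789  0.403 ] 7.7
0 [ 0.6576 -0.1234  0.246 ] 
10 [ 0.651  -0.1313  0.2565] [-0.6662 -0.794   1.0467]
20 [ 0.6432 -0.1405  0.265 ] [-0.7729 -0.9211  0.8508]
30 [ 0.6347 -0.1507  0.2713] [-0.8561 -1.0203  0.6291]
40 [ 0.6256 -0.1616  0.2751] [-0.9134 -1.0885  0.3882]
50 [ 0.6161 -0.1729  0.2695] [-0.9428 -1.1236 -0.5644]
60 [ 0.6067 -0.1841  0.2683] [-0.9436 -1.1246 -0.1212]
70 [ 0.5975 -0.195   0.2645] [-0.9158 -1.0914 -0.3743]
side scoop_lip {'uv': [321.9, 150.9], 'p': 0.7} [ 0.6087 -0.1695  0.2245]
walls 415 ((656.3368530273438, -124.26377868652344), (117.36974334716797, 72.67045593261719), 50.35904312133789)
top scoop_lip {'uv': [340.9, 195.8], 'p': 0.73} [ 0.602  -0.1773  0.2245]
walls 34 ((653.4736938476562, -177.6074981689453), (33.16598892211914, 4.466580390930176), 49.93699264526367)
```

View pics/p1.png

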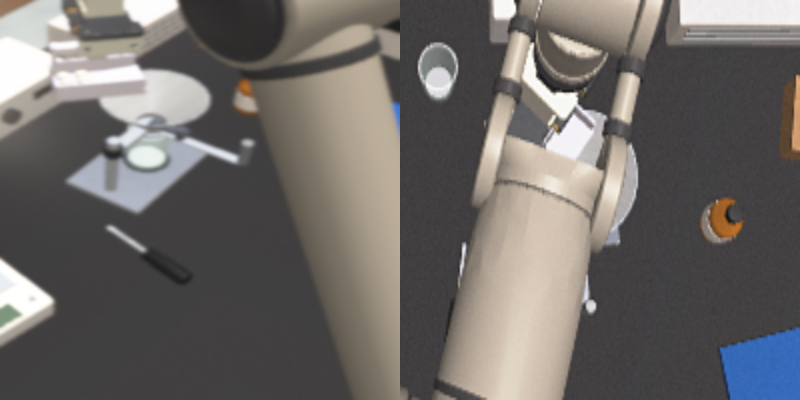

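Call:
{"fn": "jog_arm", "kwargs": {"translation": [[-0.36, -0.45, -0.2], [-0.36, -0.45, -0.2], [-0.36, -0.45, -0.2], [-0.36, -0.45, -0.2], [-0.21, -0.25, 0.08], [-0.21, -0.26, 0.08], [-0.21, -0.25, 0.08], [-0.21, -0.26, 0.08], [-0.23, -0.27, 0.04], [-0.23, -0.27, 0.04], [-0.23, -0.27, 0.04], [-0.23, -0.27, 0.04], [0, 0, 0], [0, 0, 0]], "twist": [[3.83, -3.21, 0], [3.83, -3.21, 0], [3.83, -3.21, 0], [3.83, -3.21, 0], [1.92, -1.61, 0], [1.92, -1.61, 0], [1.92, -1.61, 0], [1.92, -1.61, 0], [1.92, -1.61, 0], [1.92, -1.61, 0], [1.92, -1.61, 0], [1.92, -1.61, 0], [0, 0, 0], [0, 0, 0]]}}

```text
t: 9.3
tcp_pos: [0.6262, -0.1619, 0.2767]
eef_rot: [-2.456, -1.142, -0.892]
force: [-0.5, 0.7, -1.9]
grip_width: 0.0136
finger_force: 30.0
```

```bash
python3 - <<'E'
from plan import *
np.set_printoptions(precision=4,suppress=True)
s=log(); M=R.from_rotvec(s['eef_rot'])*R.from_euler('x',180,degrees=True); print(s['tcp_pos'],M.as_euler('ZYX',degrees=True),s['joint_positions'],s['t'],s['force'])
P,T=pose(50,40,.02,.192); print(P)
ims=[]
for n in ['side','wrist']:
    im,d=r.grab_frame(n); cut=im[60:260,250:450] if n=='side' else im
    ims.append(cv2.resize(cut,(400,400)))
    q=r.tip_of(n,'scoop_lip'); print(n,q[:1])
    for i in range(6):
        c=r.tip_of(n,f'piece{i}') if i==0 else []
        print([ (x['uv'],round(x['p'],2)) for x in c])if c else 0
lip=s['tcp_pos']+M.apply([-.065,0,.01-.064]); print('lip',lip,proj('side',lip))
cv2.imwrite('pics/p2.png',np.hstack(ims))
E
python3 fit.py | head -2
```

```text
[ 0.6262 -0.1619  0.2767] [ 49.8433 -39.9521   0.0944] [-0.7018  0.4772  1.3804  0.7175  1.3545 -0.1878] 9.3 [-0.4881  0.7453 -1.9436]
[ 0.6256 -0.1616  0.2751]
side [{'uv': [318.8, 157.7], 'p': 0.65}]
[([223.8, 281.0], 0.53)]
wrist []
lip [ 0.6163 -0.1734  0.1936] (np.float64(319.7684345050349), np.float64(157.8920345175497))
[0.     0.2229 0.5062 0.0465 0.3796 0.3181 0.0764] [ 0.   -0.   -0.   -0.   -0.    0.   -0.   -0.    0.    0.   -0.    0.
 -0.   -0.    0.    0.    0.   -0.    0.    0.   -0.    0.   -0.13  0.11
```

View pics/p2.png

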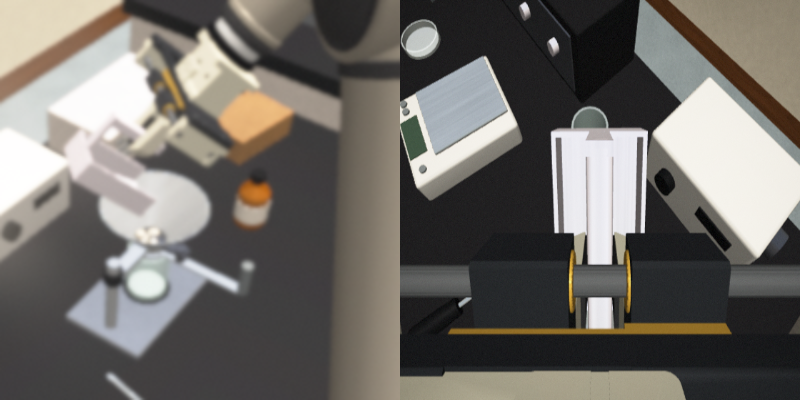

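At 40° tilt the side view shows white pieces at the throat, about (148,237). The wrist view shows the back of the pan empty. I'll tilt further so that none stay behind.

Call:
{"fn": "jog_arm", "kwargs": {"translation": [[-0.3, -0.35, 0], [-0.3, -0.35, 0], [-0.3, -0.35, -0.06], [-0.3, -0.35, -0.06], [-0.3, -0.35, -0.1], [-0.3, -0.35, -0.1], [-0.3, -0.35, -0.1], [-0.3, -0.35, -0.1], [0, 0, 0], [0, 0, 0], [0, 0, 0]], "twist": [[2.37, -2.0, 0], [2.37, -2.0, 0], [2.37, -2.0, 0], [2.37, -2.0, 0], [2.37, -2.0, 0], [2.37, -2.0, 0], [2.37, -2.0, 0], [2.37, -2.0, 0], [0, 0, 0], [0, 0, 0], [0, 0, 0]]}}

```text
t: 10.7
tcp_pos: [0.6026, -0.1897, 0.2719]
eef_rot: [-2.11, -0.984, -1.339]
force: [0.3, -0.4, -2.2]
grip_width: 0.014
finger_force: 30.0
```

```bash
python3 - <<'E'
from plan import *
np.set_printoptions(precision=4,suppress=True)
s=log(); M=R.from_rotvec(s['eef_rot'])*R.from_euler('x',180,degrees=True); print(s['tcp_pos'],M.as_euler('ZYX',degrees=True),s['joint_positions'],s['t'],s['force'])
im,d=r.grab_frame('side'); 
q=r.tip_of('side','scoop_lip'); print(q[:1])
print([ (x['uv'],round(x['p'],2)) for x in r.tip_of('side','piece0')])
print(proj('side',s['tcp_pos']+M.apply([-.065,0,.01-.064])))
cv2.imwrite('pics/p3.png',cv2.resize(im[90:240,270:410],None,fx=4,fy=4,interpolation=3))
E
```

```text
[ 0.6026 -0.1897  0.2719] [ 50.0473 -64.7642  -0.0751] [-0.9073  0.5863  1.5312  1.0901  1.5091 -0.579 ] 10.7 [ 0.3136 -0.4187 -2.1694]
[{'uv': [320.1, 159.9], 'p': 0.86}]
[([320.6, 267.2], 0.69), ([309.9, 144.4], 0.45)]
(np.float64(319.75832546331975), np.float64(158.87222925319725))
```

View pics/p3.png

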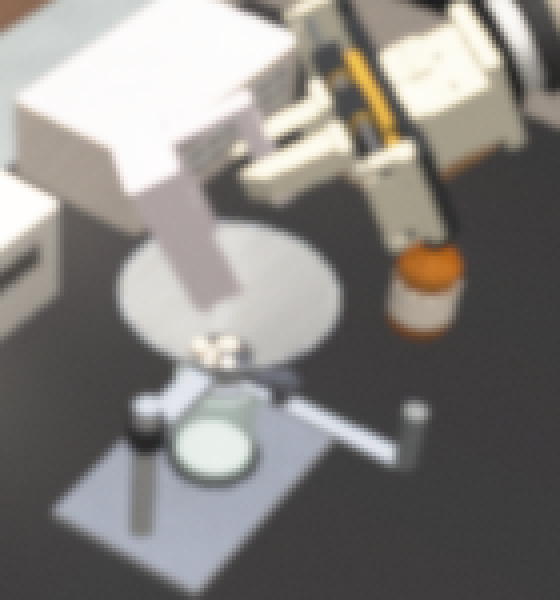

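Six-odd pieces show clustered at the throat, around (218,350) in the crop. The wrist load has fallen by 1–1.5 N to about 2.2 N, which matches the empty scoop. Levelling the scoop and carrying it back.

Call:
{"fn": "jog_arm", "kwargs": {"translation": [[0.55, 0.66, 1.5], [0.55, 0.66, 1.0], [0.55, 0.66, 0.5], [0.55, 0.66, 0], [0.55, 0.66, 0], [0.55, 0.66, 0], [0.55, 0.66, 0], [0.55, 0.66, 0], [0.55, 0.66, 0], [0.55, 0.66, 0], [0, 0, 0]], "twist": [[4.96, -4.16, 0], [-4.96, 4.16, 0], [-4.96, 4.16, 0], [-4.96, 4.16, 0], [-4.96, 4.16, 0], [-4.96, 4.16, 0], [-4.96, 4.16, 0], [-4.96, 4.16, 0], [-4.96, 4.16, 0], [-4.96, 4.16, 0], [-4.96, 4.16, 0]]}}

```text
t: 11.95
tcp_pos: [0.6576, -0.1223, 0.3026]
eef_rot: [-2.802, -1.306, -0.158]
force: [-0.8, 0.1, -2.8]
grip_width: 0.0136
finger_force: 30.0
```

```bash
python3 - <<'E'
from plan import *
np.set_printoptions(precision=4,suppress=True)
s=log(); M=R.from_rotvec(s['eef_rot'])*R.from_euler('x',180,degrees=True); print(s['tcp_pos'],M.as_euler('ZYX',degrees=True),s['t'],s['force'])
rem=R.from_euler('z',50,degrees=True)*M.inv(); print(np.degrees(rem.as_rotvec()))
E
```

```text
[ 0.6576 -0.1223  0.3026] [49.9931 -6.4056 -0.1075] 11.95 [-0.7592  0.1407 -2.8466]
[-4.8377  4.2     0.0129]
```

Call:
{"fn": "jog_arm", "kwargs": {"translation": [[0, 0, 0], [-0.31, 1.0, 0], [-0.31, 1.75, 0], [-0.31, 2.87, 0], [-0.31, 2.87, 0], [-0.31, 2.87, 0], [-0.31, 2.87, 0], [-0.31, 2.87, 0], [-0.31, 2.87, 0], [-0.31, 2.87, 0], [-0.31, 2.87, 0], [-0.31, 2.87, 0], [-0.31, 2.87, 0], [-0.31, 1.75, 0], [-0.31, 1.0, 0], [0, 0, 0], [0, 0, 0]], "twist": [[-4.84, 4.2, 0], [0, 0, -4.11], [0, 0, -4.11], [0, 0, -4.11], [0, 0, -4.11], [0, 0, -4.11], [0, 0, -4.11], [0, 0, -4.11], [0, 0, -4.11], [0, 0, -4.11], [0, 0, -4.11], [0, 0, -4.11], [0, 0, -4.11], [0, 0, -4.11], [0, 0, -4.11], [0, 0, 0], [0, 0, 0]]}}

```text
t: 13.65
tcp_pos: [0.6136, 0.2182, 0.3015]
eef_rot: [-3.134, 0.205, -0.005]
force: [0.6, 0.3, -1.7]
grip_width: 0.0137
finger_force: 30.0
```

```bash
python3 - <<'E'
from plan import *
np.set_printoptions(precision=4,suppress=True)
s=log(); M=R.from_rotvec(s['eef_rot'])*R.from_euler('x',180,degrees=True); print(s['tcp_pos'],M.as_euler('ZYX',degrees=True),s['t'],s['force'])
im,d=r.grab_frame('wrist'); a=cloud('wrist',d,np.ones(d.shape,bool))
b=a[(a[:,2]>.056)&(abs(a[:,0]-.61)<.12)&(abs(a[:,1]-.21)<.12)&(a[:,2]<.064)]
print('plate',cv2.minAreaRect((b[:,:2]*1000).astype(np.float32)),b.min(0),b.max(0))
im2,d=r.grab_frame('top'); 
b=cloud('top',d,np.ones(d.shape,bool)); b=b[(abs(b[:,0]-.603)<.07)&(abs(b[:,1]+.1885)<.07)]
print('throat z', np.sort(b[np.hypot(b[:,0]-.603,b[:,1]+.1885)<.02][:,2]))
im3,_=r.grab_frame('side')
S=cv2.resize(im3[150:220,290:360],(280,280),interpolation=3);T=cv2.resize(im2[180:240,310:370],(280,280),interpolation=3)
W=cv2.resize(im[0:420],(520,390)); o=np.zeros((560,800,3),np.uint8); o[:390,:520]=W; o[:280,520:]=S; o[280:,520:]=T
cv2.imwrite('pics/p4.png',o)
E
```

```text
[0.6136 0.2182 0.3015] [-7.4676 -0.1608  0.0709] 13.65 [ 0.5552  0.2786 -1.6971]
plate ((668.57080078125, 213.7139892578125), (119.67086029052734, 18.603731155395508), 82.45455932617188) [0.6517 0.1537 0.056 ] [0.6854 0.2741 0.0608]
throat z [0.0991 0.0993 0.0995 0.1002 0.1005 0.1009 0.1016 0.1024 0.1025 0.1028
 0.103  0.1035 0.1049 0.1051 0.1053 0.1056 0.1068 0.11   0.11   0.111
 0.1113 0.1118 0.1122 0.1123 0.1131 0.1132 0.1132 0.1137 0.1137 0.1139
 0.114  0.114  0.1141 0.1141 0.1142 0.1143 0.1143 0.1146 0.1147 0.1147
 0.1149 0.1152 0.1153 0.1153 0.1157 0.1157 0.1158 0.1159 0.1159 0.1159
 0.116  0.1161 0.1163 0.1164 0.1164 0.1164 0.1167 0.1167 0.1168 0.1169
 0.1169 0.1171 0.1171 0.1173 0.1174 0.1175 0.1175 0.1176 0.1178 0.1178
 0.1178 0.1179 0.1179 0.118  0.1181 0.1181 0.1183 0.1184 0.1185 0.1186
 0.1187 0.1187 0.1188 0.1189 0.119  0.119  0.1194 0.1195 0.1196 0.1198
 0.1198 0.1199 0.1199 0.12   0.1201 0.1203 0.1204 0.1206 0.1209 0.1209
 0.1211 0.122  0.1222 0.1228 0.1228 0.1229 0.1235 0.1239 0.1243 0.1246
 0.1247 0.125  0.1255 0.1259 0.1277 0.1296 0.1308 0.1318 0.1319 0.1321
 0.1326 0.1326 0.1327 0.1331 0.1337 0.135 ]
```

View pics/p4.png

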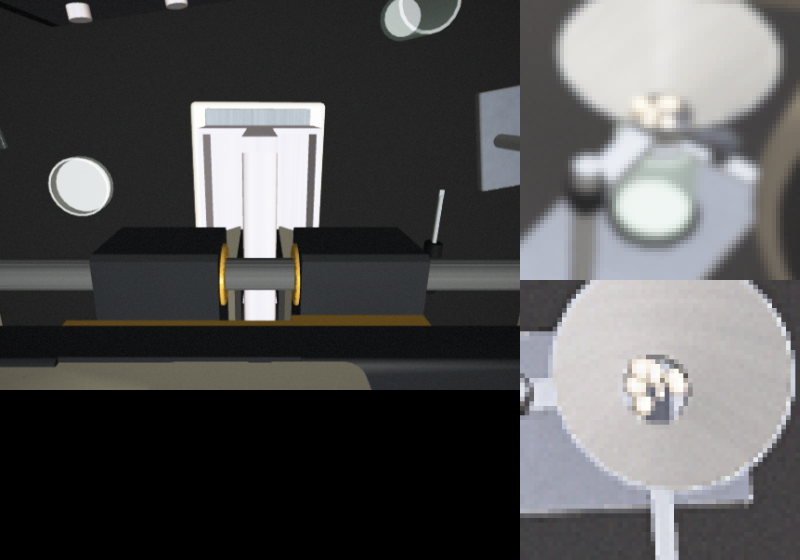

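The throat holds the white cluster (crop around (655,385)), the jar is in place, and the scoop looks empty. Lowering onto the plate.

Call:
{"fn": "jog_arm", "kwargs": {"translation": [[0, 0.2, -1], [0, 0, -3], [0, 0, -3], [0, 0, -3], [0, 0, -3], [0, 0, -2], [0, 0, -1], [0, 0, -0.7], [0, 0, -0.4], [0, 0, -0.2], [0, 0, -0.2], [0, 0, 0], [0, 0, 0]], "twist": [[0, 0, 0], [0, 0, 0], [0, 0, 0], [0, 0, 0], [0, 0, 0], [0, 0, 0], [0, 0, 0], [0, 0, 0], [0, 0, 0], [0, 0, 0], [0, 0, 0], [0, 0, 0], [0, 0, 0]]}}

```text
t: 15.1
tcp_pos: [0.614, 0.2201, 0.1268]
eef_rot: [-3.134, 0.208, -0.006]
force: [-0.6, -0.8, -3.1]
grip_width: 0.0131
finger_force: 30.0
```

Call:
{"fn": "jog_arm", "kwargs": {"translation": [[0, 0, -0.1], [0, 0, -0.1], [0, 0, 0], [0, 0, 0]], "twist": [[0, 0, 0], [0, 0, 0], [0, 0, 0], [0, 0, 0]]}}

```text
t: 15.5
tcp_pos: [0.6139, 0.2202, 0.1247]
eef_rot: [-3.133, 0.208, -0.006]
force: [-1.8, 0.4, 0.4]
grip_width: 0.0137
finger_force: 30.0
```

Call:
{"fn": "jog_arm", "kwargs": {"translation": [[0, 0, 0], [0, 0, 0], [0, 0, 0], [0, 0, 0], [0, 0, 0], [0, 0, 0]], "twist": [[0, 0, 0], [0, 0, 0], [0, 0, 0], [0, 0, 0], [0, 0, 0], [0, 0, 0]], "grip": 0.4}}

```text
t: 16.1
tcp_pos: [0.6138, 0.22, 0.1243]
eef_rot: [-3.134, 0.208, -0.005]
force: [-0.5, -0.3, 0.8]
grip_width: 0.0541
finger_force: 0.0
```

Call:
{"fn": "jog_arm", "kwargs": {"translation": [[0, 0, 1], [0, 0, 3], [0, 0, 4], [0, 0, 4], [0, 0, 4], [0, 0, 0]], "twist": [[0, 0, 0], [0, 0, 0], [0, 0, 0], [0, 0, 0], [0, 0, 0], [0, 0, 0]]}}

```text
t: 16.7
tcp_pos: [0.6159, 0.2206, 0.2924]
eef_rot: [-3.13, 0.208, -0.025]
force: [-0.5, 0.2, -0.2]
grip_width: 0.0549
finger_force: 0.0
```

```bash
python3 - <<'E'
from plan import *
np.set_printoptions(precision=4,suppress=True)
s=log(); print(s['tcp_pos'],s['t'],yawinfo(s))
im,d=r.grab_frame('wrist'); a=cloud('wrist',d,np.ones(d.shape,bool))
b=a[(a[:,2]>.144)&(abs(a[:,0]-.61)<.1)&(abs(a[:,1]-.21)<.04)&(a[:,2]<.158)]
print('bar',len(b),cv2.minAreaRect((b[:,:2]*1000).astype(np.float32)))
im,d=r.grab_frame('top'); a=cloud('top',d,np.ones(d.shape,bool))
b=a[(a[:,2]>.143)&(abs(a[:,0]-.453)<.04)&(abs(a[:,1]+.195)<.04)&(a[:,2]<.153)]
print('knob',len(b),b.mean(0) if len(b) else '')
print([x for x in r.tip_of('top','shutter_knob')[:2]])
E
```

```text
[0.6159 0.2206 0.2924] 16.7 -7.604211335436549
bar 1487 ((623.7987670898438, 218.83590698242188), (13.617159843444824, 86.45654296875), 82.15721893310547)
knob 20 [ 0.4535 -0.1974  0.1489]
[{'uv': [341.5, 252.2], 'p': 0.61}]
```

Call:
{"fn": "jog_arm", "kwargs": {"translation": [[-1.63, -4.16, -0.7], [-1.63, -4.16, -0.7], [-1.63, -4.16, -0.7], [-1.63, -4.16, -0.7], [-1.63, -4.16, -0.7], [-1.63, -4.16, -0.7], [-1.63, -4.16, -0.7], [-1.63, -4.16, -0.7], [-1.63, -4.16, -0.7], [-1.63, -4.16, -0.7], [0, 0, 0], [0, 0, 0]], "twist": [[0, 0, 1.03], [0, 0, 1.03], [0, 0, 1.03], [0, 0, 1.03], [0, 0, 1.03], [0, 0, 1.03], [0, 0, 1.03], [0, 0, 1.03], [0, 0, 1.03], [0, 0, 1.03], [0, 0, 0], [0, 0, 0]], "grip": 0.7}}

```text
t: 18.05
tcp_pos: [0.4498, -0.1962, 0.2131]
eef_rot: [-3.138, -0.069, -0.001]
force: [0.1, 0.5, -0.1]
grip_width: 0.0273
finger_force: 0.0
```

```bash
python3 - <<'E'
from plan import *
np.set_printoptions(precision=4,suppress=True)
s=log(); print(s['tcp_pos'],s['t'],yawinfo(s),s['grip_width'])
im,d=r.grab_frame('wrist'); a=cloud('wrist',d,np.ones(d.shape,bool)); cv2.imwrite('pics/w2.png',im)
b=a[(a[:,2]>.144)&(abs(a[:,0]-.453)<.03)&(abs(a[:,1]+.195)<.03)&(a[:,2]<.153)]
print('knob',len(b),b.mean(0) if len(b) else '',b.min(0),b.max(0))
print([(x,at_z('wrist',x['uv'],.135)) for x in r.tip_of('wrist','shutter_knob')[:2]], proj('wrist',[.4533,-.1955,.149]))
E
```

```text
[ 0.4498 -0.1962  0.2131] 18.05 2.5264046850533717 0.027305124937848407
knob 473 [ 0.4539 -0.1949  0.147 ] [ 0.4461 -0.2026  0.1442] [ 0.4613 -0.1873  0.1488]
[({'uv': [280.4, 214.5], 'p': 0.59}, array([ 0.4541, -0.1947,  0.135 ]))] (np.float64(281.5738614285008), np.float64(221.80990104718953))
```

Call:
{"fn": "jog_arm", "kwargs": {"translation": [[0.4, 0.12, -1], [0, 0, -2], [0, 0, -2], [0, 0, -2], [0, 0, -1.6], [0, 0, 0], [0, 0, 0]], "twist": [[0, 0, 0], [0, 0, 0], [0, 0, 0], [0, 0, 0], [0, 0, 0], [0, 0, 0], [0, 0, 0]]}}

```text
t: 18.85
tcp_pos: [0.4552, -0.1939, 0.1282]
eef_rot: [-3.139, -0.076, -0.004]
force: [0.5, 0.0, 0.8]
grip_width: 0.0273
finger_force: 0.0
```

```bash
python3 - <<'E'
import numpy as np
p=np.array([.5535,-.1905]); 
f=lambda a,l:p+.1*np.array([-np.cos(np.radians(a+2.6)),-np.sin(np.radians(a+2.6))])+l*np.array([np.sin(np.radians(a+2.6)),-np.cos(np.radians(a+2.6))])
q=f(0,0)
for i in range(1,16):
    n=f(i*4,.0055*min(1,i/3)); print(i*4,n.round(4),((n-q)*100).round(2)); q=n
E
```

```text
4 [ 0.4544 -0.2038] [ 0.08 -0.88]
8 [ 0.4559 -0.2125] [ 0.15 -0.87]
12 [ 0.4581 -0.221 ] [ 0.22 -0.85]
16 [ 0.4605 -0.2276] [ 0.24 -0.66]
20 [ 0.4633 -0.234 ] [ 0.28 -0.64]
24 [ 0.4665 -0.2402] [ 0.33 -0.62]
28 [ 0.4702 -0.2461] [ 0.37 -0.59]
32 [ 0.4743 -0.2518] [ 0.41 -0.57]
36 [ 0.4788 -0.2572] [ 0.45 -0.54]
40 [ 0.4836 -0.2622] [ 0.48 -0.5 ]
44 [ 0.4888 -0.2669] [ 0.52 -0.47]
48 [ 0.4943 -0.2713] [ 0.55 -0.43]
52 [ 0.5001 -0.2752] [ 0.58 -0.39]
56 [ 0.5061 -0.2787] [ 0.6  -0.35]
60 [ 0.5124 -0.2818] [ 0.63 -0.31]
```

Call:
{"fn": "jog_arm", "kwargs": {"translation": [[0.08, -0.98, 0], [0.15, -0.87, 0], [0.22, -0.85, 0], [0.24, -0.66, 0], [0.28, -0.64, 0], [0.33, -0.62, 0], [0.37, -0.59, 0], [0.41, -0.57, 0], [0.45, -0.54, 0], [0.48, -0.5, 0], [0.52, -0.47, 0], [0.55, -0.43, 0], [0.58, -0.39, 0], [0, 0, 0]], "twist": [[0, 0, 4], [0, 0, 4], [0, 0, 4], [0, 0, 4], [0, 0, 4], [0, 0, 4], [0, 0, 4], [0, 0, 4], [0, 0, 4], [0, 0, 4], [0, 0, 4], [0, 0, 4], [0, 0, 4], [0, 0, 0]]}}

```text
t: 20.25
tcp_pos: [0.5021, -0.2752, 0.129]
eef_rot: [-2.787, -1.444, -0.004]
force: [-1.1, 3.1, 0.7]
grip_width: 0.0277
finger_force: 1.6
```

Call:
{"fn": "jog_arm", "kwargs": {"translation": [[0.45, -0.26, 0], [0.3, -0.17, 0], [0, 0, 0]], "twist": [[0, 0, 3], [0, 0, 2], [0, 0, 0]]}}

```text
t: 20.55
tcp_pos: [0.509, -0.2794, 0.1288]
eef_rot: [-2.723, -1.561, -0.004]
force: [-2.5, 3.8, 1.8]
grip_width: 0.0277
finger_force: 1.7
```

Call:
{"fn": "jog_arm", "kwargs": {"translation": [[0.15, -0.07, 0], [0.15, -0.07, 0], [0, 0, 0], [0, 0, 0]], "twist": [[0, 0, 1], [0, 0, 1], [0, 0, 0], [0, 0, 0]]}}

```text
t: 20.95
tcp_pos: [0.5097, -0.2795, 0.1285]
eef_rot: [-2.691, -1.605, 0.0]
force: [-8.2, 8.9, 6.4]
grip_width: 0.0275
finger_force: 5.9
```

```bash
python3 - <<'E'
from plan import *
np.set_printoptions(precision=4,suppress=True)
s=log(); print(s['tcp_pos'],s['t'],yawinfo(s),s['force'],s['finger_force'])
o=[]
for n,c in [('side',(150,230,290,400)),('top',(170,260,300,390)),('wrist',(0,420,0,560))]:
    im,d=r.grab_frame(n); o.append(cv2.resize(im[c[0]:c[1],c[2]:c[3]],(390,290),interpolation=3))
    print(n,[(np.round(x['uv']),round(x['p'],2)) for x in r.tip_of(n,'piece0')][:8],[(x['uv'],x['p'],at_z(n,x['uv'],.135)) for x in r.tip_of(n,'shutter_knob')[:1]])
    for k in range(1): pass
cv2.imwrite('pics/p5.png',np.vstack([np.hstack(o[:2]),np.hstack([o[2],o[2]*0])]))
E
```

```text
[ 0.5097 -0.2795  0.1285] 20.95 61.63995772518657 [-8.1921  8.8689  6.4403] 5.897406488656998
side [] [([371.0, 174.2], 0.95, array([ 0.502 , -0.2666,  0.135 ]))]
top [] [([371.5, 231.4], 0.65, array([ 0.5141, -0.2801,  0.135 ]))]
wrist [(array([373.,  25.]), 0.69), (array([358.,  33.]), 0.59)] [([266.8, 273.7], 0.75, array([ 0.5048, -0.2764,  0.135 ]))]
```

View pics/p5.png

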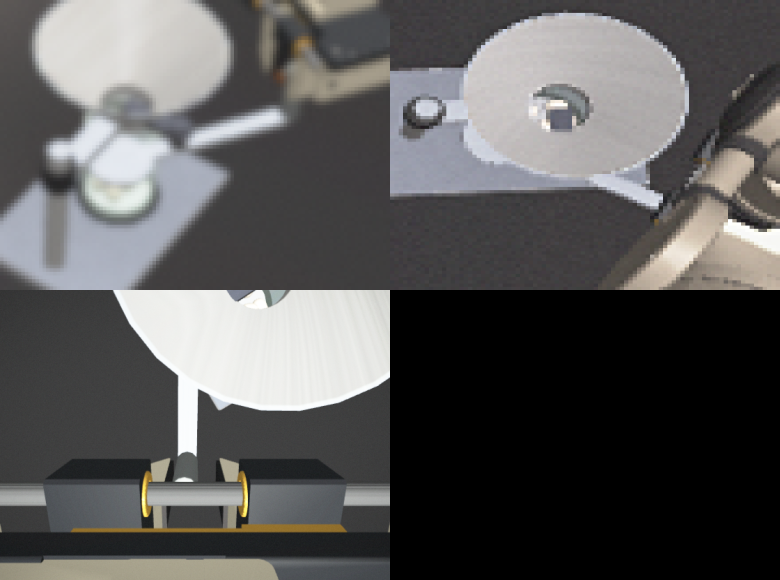

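```bash
python3 - <<'E'
from plan import *
np.set_printoptions(precision=3,suppress=True)
for n in ['top','wrist']:
    im,d=r.grab_frame(n); b=cloud(n,d,np.ones(d.shape,bool)); k=np.hypot(b[:,0]-.603,b[:,1]+.1885)<.019
    print(n,np.histogram(b[k][:,2],bins=[-.02,.01,.02,.03,.04,.05,.06,.08,.1,.105,.12,.14]))
E
```

```text
top (array([ 0,  5,  8,  9,  0,  0,  0,  0,  0, 25,  5]), array([-0.02 ,  0.01 ,  0.02 ,  0.03 ,  0.04 ,  0.05 ,  0.06 ,  0.08 ,
        0.1  ,  0.105,  0.12 ,  0.14 ]))
wrist (array([  0, 194, 109, 114,   8,   0,   0,   0,   0, 212,   0]), array([-0.02 ,  0.01 ,  0.02 ,  0.03 ,  0.04 ,  0.05 ,  0.06 ,  0.08 ,
        0.1  ,  0.105,  0.12 ,  0.14 ]))
```

The lever is at its stop: force rose to about 12 N and the arm stalled. Through the throat, depth readings reach down into the jar, at z 0.01–0.04. Now easing the lever back along the same arc.

Call:
{"fn": "jog_arm", "kwargs": {"translation": [[-0.3, 0.14, 0], [-0.3, 0.17, 0], [-0.45, 0.26, 0], [-0.58, 0.39, 0], [-0.55, 0.43, 0], [-0.52, 0.47, 0], [-0.48, 0.5, 0], [-0.45, 0.54, 0], [-0.41, 0.57, 0], [-0.37, 0.59, 0], [-0.33, 0.62, 0], [-0.28, 0.64, 0], [-0.24, 0.66, 0], [-0.22, 0.85, 0], [-0.15, 0.87, 0], [-0.08, 0.95, 0], [0, 0, 0], [0, 0, 0]], "twist": [[0, 0, -2], [0, 0, -2], [0, 0, -3], [0, 0, -4], [0, 0, -4], [0, 0, -4], [0, 0, -4], [0, 0, -4], [0, 0, -4], [0, 0, -4], [0, 0, -4], [0, 0, -4], [0, 0, -4], [0, 0, -4], [0, 0, -4], [0, 0, -4], [0, 0, 0], [0, 0, 0]]}}

```text
t: 23.3
tcp_pos: [0.4553, -0.1956, 0.1288]
eef_rot: [3.14, 0.076, 0.007]
force: [0.3, 0.1, -0.2]
grip_width: 0.0276
finger_force: 0.0
```

```bash
python3 - <<'E'
from plan import *
np.set_printoptions(precision=3,suppress=True)
s=r.get_state(); print(s['finger_force'],s['force'],s['t'],s['tcp_pos'])
im,d=r.grab_frame('wrist'); b=cloud('wrist',d,np.ones(d.shape,bool))
b=b[(b[:,2]>.144)&(abs(b[:,0]-.453)<.03)&(abs(b[:,1]+.195)<.03)&(b[:,2]<.153)]
print('knob',len(b),b.mean(0) if len(b) else '')
E
```

```text
0.0 [ 0.335  0.139 -0.174] 23.3 [ 0.455 -0.196  0.129]
knob 717 [ 0.464 -0.195  0.148]
```

Call:
{"fn": "jog_arm", "kwargs": {"translation": [[0, 0, 1], [0, 0, 3], [0, 0, 4], [0, 0, 4], [0, 0, 4], [-1, -4, 2], [-1, -4, 2], [-1, -4, 0], [-1, -4, 0], [-1, -4, 0], [0, 0, 0], [0, 0, 0]], "twist": [[0, 0, 0], [0, 0, 0], [0, 0, 0], [0, 0, 0], [0, 0, 0], [0, 0, 0], [0, 0, 0], [0, 0, 0], [0, 0, 0], [0, 0, 0], [0, 0, 0], [0, 0, 0]]}}

```text
t: 24.55
tcp_pos: [0.4042, -0.3959, 0.3284]
eef_rot: [-3.139, -0.071, -0.005]
force: [0.1, 1.6, 0.6]
grip_width: 0.0275
finger_force: 0.0
```

```bash
python3 - <<'E'
from plan import *
np.set_printoptions(precision=4,suppress=True)
print(r.get_state()['t'])
o=[]
for n,c in [('side',(130,250,270,420)),('top',(160,280,270,420)),('side',(200,320,160,310))]:
    im,d=r.grab_frame(n); o.append(cv2.resize(im[c[0]:c[1],c[2]:c[3]],(390,290),interpolation=3))
    a=cloud(n,d,np.ones(d.shape,bool)); b=a[(a[:,2]>.143)&(abs(a[:,0]-.46)<.06)&(abs(a[:,1]+.2)<.08)&(a[:,2]<.153)]
    print(n,'knob',len(b),b.mean(0) if len(b) else '')
    if n=='top':
        k=np.hypot(a[:,0]-.603,a[:,1]+.1885)<.02; print(np.histogram(a[k][:,2],bins=[-.02,.02,.06,.09,.1,.105,.11,.115,.12,.13,.14]))
    b=a[(a[:,2]>.084)&(a[:,2]<.097)&(abs(a[:,0]-.61)<.12)&(abs(a[:,1]-.21)<.1)]
    print('walls',cv2.minAreaRect((b[:,:2]*1000).astype(np.float32)))
    for k,z in dict(jar=.012,reagent=0,beaker=0,dish=0,screwdriver=.01).items():
        t=r.tip_of(n,k); print(k,[at_z(n,x['uv'],z)[:2] for x in t[:1]])
    print([(np.round(x['uv']),round(x['p'],2)) for x in r.tip_of(n,'piece0')][:8])
cv2.imwrite('pics/p6.png',np.vstack([np.hstack(o[:2]),np.hstack([o[2],o[2]*0])]))
E
```

```text
24.55
side knob 24 [ 0.453  -0.1939  0.1476]
walls ((612.423583984375, 220.3675537109375), (68.37911224365234, 119.77852630615234), 82.57235717773438)
jar [array([ 0.597 , -0.1928])]
reagent [array([ 0.5588, -0.4311])]
beaker [array([0.7629, 0.0208])]
dish [array([0.6076, 0.4602])]
screwdriver [array([ 0.4669, -0.0035])]
[(array([152., 361.]), 0.33)]
top knob 19 [ 0.4534 -0.1969  0.1493]
(array([ 0,  0,  0, 17, 57,  8,  2, 24,  8,  0]), array([-0.02 ,  0.02 ,  0.06 ,  0.09 ,  0.1  ,  0.105,  0.11 ,  0.115,
        0.12 ,  0.13 ,  0.14 ]))
walls ((611.3775634765625, 219.00827026367188), (69.21551513671875, 118.04180145263672), 82.61038208007812)
jar []
reagent [array([ 0.5686, -0.4342])]
beaker [array([0.7618, 0.0313])]
dish [array([0.6106, 0.4644])]
screwdriver [array([ 0.4657, -0.0058])]
[]
side knob 26 [ 0.4536 -0.1943  0.1478]
walls ((613.3450927734375, 220.69601440429688), (68.98713684082031, 120.33499908447266), 83.16899108886719)
jar []
reagent [array([ 0.5621, -0.4208])]
beaker [array([0.7607, 0.0251])]
dish [array([0.615 , 0.4594])]
screwdriver [array([ 0.4643, -0.0035])]
[]
```

View pics/p6.png

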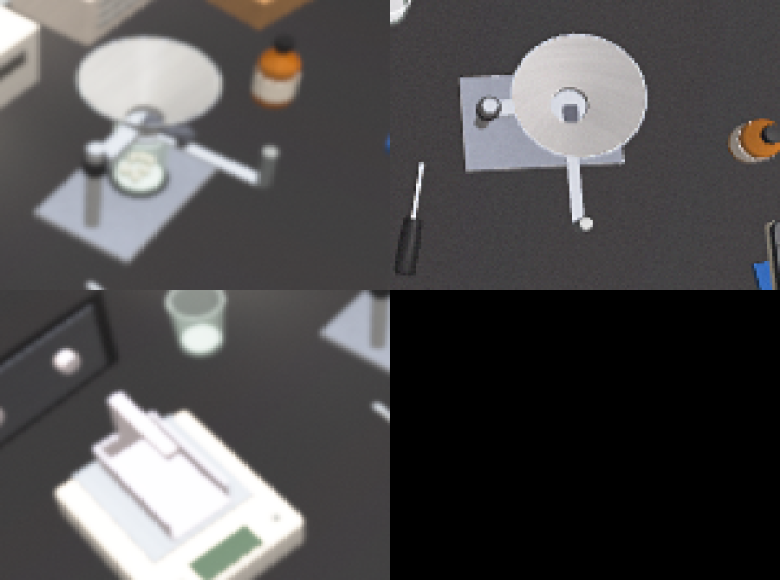

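The funnel throat is empty with the shutter shut, at (570,105). The pieces lie in the jar at (138,170), and the empty scoop stands upright and centred on the plate. The lever is back and the other things haven't moved. Handing in.

```bash
python3 -c "
from bench import r
print(r.finish_job())"
```

```text
the job is handed in; nothing more can be done
None
```

I handed in the job at about 25 s: the pieces are in the jar, the empty scoop is upright in the middle of the balance plate, the shutter has sprung back shut, and nothing else on the bench was moved; I couldn't count all six in the jar, but none remained in the scoop or funnel and I saw none on the bench.

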